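# Paddle a riveted plate from the press rest to the checking stand

### The arm

A 7-joint arm with a two-finger parallel gripper is mounted at the origin on the work surface. World frame = base frame: x ahead of the robot, y to its left, z up, the work surface at z = 0. Lengths are in mm, angles in degrees, forces in N, time in s.
With the tool pointing down it reaches from about 400 to 850 mm from the base axis. Payload 4.4 kg.
Tool frame: the origin (TCP) lies at the very end of the fingers, on their centre line; the grasp point (between the pads) lies 19 mm behind it (ctrl.grip_depth is the distance from the TCP to the grasp point, in mm); z points along the fingers, x is the direction in which the jaws open and shut, and the axes are right-handed (so a half turn about z gives the same grasp; the last joint's range is limited). The gripper opens to 94 mm and grips with 3 to 60 N. Pads are 16 mm wide; open, the fingers measure 119 mm over their backs; the gripper's body (75 mm by 177 mm) begins 78 mm behind the grasp point.
Start: joints at [-77.624, 36.005, 2.206, 86.941, -1.547, 57.084, -1.146], TCP at [180.73, 624.384, 205.478] pointing down, gripper open.
Joint ranges: [-175.42, 175.42], [-21.48, 121.26], [-71.46, 75.88], [10.55, 141.38], [-63.04, 243.04], [13.31, 113.54], [-168.57, 168.57]. Speed limits (degrees/s): [147.25, 147.25, 180, 180, 180, 180, 180].

### API

Orientations are given as a 3x3 rotation matrix whose columns are the frame's x, y, z axes.
In Python, from station import ctrl gives the robot as it stands. The module is installed in compiled form; this text tells all that it offers.
- The arm moves only by the shell command python3 -m jog 'ROWS' [FORCE]. ROWS is JSON, a list of rows, each a list of 7 numbers: the opening, from 0 (shut) to 1 (fully open), then the shift along the tool's x, y, z in cm, then the turn, a rotation vector about the tool's x, y, z in rad. A call has 1 to 10 rows; each row is the pose to reach, as a shift and turn from the pose commanded when the call began, along the tool's axes at that moment; what a row does not reach only later rows make up. A row lasts 1/8 s, in which the tool goes at most 62.5 mm and 10.7 degrees, less where a joint would pass 70% of its speed; a pose out of reach is approached as far as the arm can. A call with a gripper value outside its range is refused whole. The fingers move at their own pace and stop on an object; FORCE is the grip in N (left out, the last holds). Time passes only in rows, so rows that repeat a pose let the fingers close. It gives the time, the measured TCP pose, the force and the opening at its end, in the units of the state.
- ctrl.sense(): the state, without advancing time (a new reading comes with each control period).
- ctrl.camera(name): name is "scene" or "top" or "wrist"; returns the picture (420x560x3 uint8, red, green, blue); there is no depth.
- ctrl.get_calibration(name): a dict with "camera_matrix" (3x3 intrinsics, pixels), "camera_from_world" (4x4, takes a point from world to camera coordinates). Camera axes: x right, y up, looking along -z (the intrinsics and any distortion apply to the point x, -y, -z); pixel columns grow to the right and rows downward; lengths in mm; the calibration is good to about 2 mm. The wrist camera is an equidistant fisheye: a pixel r from the principal point sees the ray r / f radians off the axis. A picture is of the moment at which its call begins: read the wrist's pose just before it. get_calibration takes no time and is no camera call; for the wrist camera it gives the pose at the moment of the call.
- ctrl.hand_in(): hands the job in, once; it reports no verdict.
The state is a dict: "time": time; "q": joint angles; "qvel": joint speeds; "joint_torque": joint torques, N m; "position": TCP position; "tcp_rot": TCP orientation; "force": force on the tool from outside, world axes, zero at the start; "torque": the same for the moment, N m; "gripper_width": finger opening in mm.
Only numpy, scipy, OpenCV 4.12 (cv2) and the standard library are available. Lean on these libraries where they do the work, as an engineer would, in place of code of your own. Each camera call takes 0.05 s, during which the arm holds its last target.

### The job

Lift the loose orange cover off the checking stand and set it down upright on the dark rubber mat. Then slide the paddle under the riveted plate on the blue sloping rest, lift the plate off, and lay it flat and square on the two yellow bars of the stand, its edges in line with the bar ends and its sides evenly over them; finally lay the paddle back flat on the open table. Never touch the plate with the gripper, do not drop it, and leave everything else where it is.

Things in the scene. Friction and masses are not known exactly. Their poses are not given: they have to be found in the camera images.
- plate: Flat riveted aluminium plate, 120 mm (its x) by 116 mm (its y) by 5 mm, about 0.16 kg, four low brass rivet heads on top. Origin: centre of its underside; z out of its top. It starts lying on the sloping rest. Too wide for the gripper, which must not touch it.
- rest: Blue sloping rest, fixed, on a 170 x 150 mm dark base. Origin: centre of its underside, z up; x points downhill, away from the robot. Two parallel ribs fall towards +x at 25 degrees, each 125 mm long, 12 mm wide, centred at y = -40 and +40 mm (68 mm free between). High end of the rib tops, on the robot's side: x = -60, z = 110 mm. The plate lies on the ribs.
- rest_seat (a point): Point midway between the ribs at rib-top height, under the centre of the plate at its start, 60 mm downhill of its high edge; axes level, as rest. Under the plate a channel 68 mm wide and 18 mm deep (to a sloping deck), open at both ends. At each rib's low (far) end a steel pin 8 mm thick, 8 mm above the rib top (square to the slope), keeps the plate from sliding off.
- paddle: Steel paddle (spatula), red handle, 0.19 kg, lying flat. Origin: underside of the blade, middle of its rear edge (heel); x to the blade's tip, z up. Flat blade x = 0 to 100 mm, 52 mm wide, 3 mm thick. Stop wall 20 mm high just behind x = 0. Handle 22 mm wide (y), 26 mm deep, flat upright sides, rising backwards at 20 degrees: middle line from x = -7, z = 30 to x = -87, z = 59 mm.
- paddle_grip (a point): Good grip point on the middle line of the paddle's handle, at (-42, 0, 42.4) mm in the paddle's frame; pinch it across y.
- paddle_tip (a point): Middle of the blade's front edge, at its underside, 100 mm ahead of the heel.
- stand: Checking stand, fixed: dark base 180 x 160 x 10 mm with two yellow level bars along x, each 120 mm long, 12 mm wide, centred at y = -40 and +40 mm (68 mm free between, open at both ends), from z = 10 to 36 mm. Origin: centre of its underside, z up; x points away from the robot. Under the orange cover at the start.
- stand_top (a point): Centre of the stand at the height of the bar tops, 36 mm above the table: the plate's origin belongs here.
- cover: Loose orange cover, open below, 150 mm (x) by 140 mm (y), 55 mm high without handle, about 0.25 kg; it starts standing on the checking stand's base plate. Origin: centre of its lower rim; z up. Black bar handle on top, 100 mm long along x, 20 mm wide, from z = 75 to 95 mm, 20 mm clear of the top.
- cover_grip (a point): Middle of the cover's handle bar, 85 mm above its lower rim; pinch it across y.
- mat: Empty dark rubber mat fixed on the table, 170 mm (x) by 150 mm (y), 2 mm thick: the place for the cover. Origin: centre of its underside.
- bin_left: Blue plastic bin of steel brackets, 200 x 130 x 70 mm: a bystander, to be left alone.
- bin_right: Blue plastic bin of brass brackets, 200 x 130 x 70 mm: a bystander, to be left alone.
- oil_bottle: White oil bottle with red cap, 60 mm across, 160 mm tall: a bystander, to be left alone.
- punch_holder: Turned steel punch holder, 56 mm across, 95 mm tall: a bystander, to be left alone.
- hammer: Hammer lying down, about 250 mm long: a bystander, to be left alone.
- screwdriver: Screwdriver with a yellow handle, lying down, about 200 mm long: a bystander, to be left alone.
- parts_pot: Small white bowl, 90 mm across, 70 mm tall: a bystander, to be left alone.
Not all that is in view belongs to the job. Of the things shaped like the cover, the orange one is meant.

How it is judged (in metres and radians):
On the way, in this order (a step that is already met when the one before it is completed fails the run):
1. the cover stands upright on the rubber mat, let go (horizontal distance between cover and mat below 0.04 m and height (world z) of cover below 0.01 m and angle between cover's own z axis and vertical below 0.08 rad and contact force between the fingers and cover below 0.1 N), for 0.2 s.
2. the plate is carried by the paddle, clear above the sloping rest (contact force between paddle and plate above 0.4 N and contact force between plate and rest below 0.05 N and z of plate in the frame of rest_seat above 0.02 m), for 0.2 s.
At the end, for the whole second after the job is handed in: Plate at rest on the stand's bars, right side up, level (0.05 rad), centred within 15 mm, square within 0.15 rad, clear of the paddle; cover upright (0.08 rad) on the mat, centres within 40 mm; paddle at rest flat on the table (0.06 rad, heel under 8 mm up) (horizontal distance between plate and stand_top below 0.015 m and angle between the x axis of plate and the x axis of stand, either way round below 0.15 rad and z of plate in the frame of stand_top between -0.004 and 0.004 m and angle between plate's own z axis and vertical below 0.05 rad and linear speed of each of plate, cover, paddle below 0.02 m/s and contact force between paddle and plate below 0.05 N and horizontal distance between cover and mat below 0.04 m and height (world z) of cover below 0.01 m and angle between cover's own z axis and vertical below 0.08 rad and height (world z) of paddle below 0.008 m and angle between paddle's own z axis and vertical below 0.06 rad); the robot touches nothing.
It fails at once if the gripper touches the plate (contact force between the fingers and plate above 0.5 N).
It fails at once if the plate is dropped onto the table (height (world z) of plate below 0.015 m).
It fails at once if the plate is let fall onto or knocked against the stand (over 20 N) (contact force between plate and stand above 20 N).
It fails at once if a bystander is moved more than 30 mm (distance of any of bin_left, bin_right, oil_bottle, punch_holder, hammer, screwdriver, parts_pot from where it was at the start of the episode above 0.03 m).
It also fails if it takes over 69 s, if anything falls off the work surface, if the arm or the gripper's body presses on something with over 40 N, if the wrist force passes 120 N, or if a joint passes its speed limit or range.

## Working session

There is one attempt and no reset: what is moved stays moved. The work goes in short steps, Python scripts to look and compute and a shell command to move; the robot and the scene stay as the last step left them, time stands still between calls to the robot, and variables do not carry over. Pictures are saved under pics/ and viewed, and the job is handed in when it is done.

```bash
mkdir -p pics; python3 - <<'E'
from station import ctrl
import cv2,numpy as np
s=ctrl.sense(); print(s)
for n in ["scene","top","wrist"]:
    im=ctrl.camera(n); cv2.imwrite(f"pics/{n}0.png",im[:,:,::-1]); c=ctrl.get_calibration(n)
    print(n,np.round(c["camera_matrix"],2).tolist(),np.round(c["camera_from_world"],4).tolist(),[k for k in c])
E
```

```text
{'time': 0.0, 'q': array([-77.62330756,  36.05854098,   2.20119153,  86.99325777,
        -1.54588736,  57.0829985 ,  -1.14491262]), 'qvel': array([ 0.03514992, -0.01102267, -0.01757977, -0.05033776,  0.11308749,
        0.03044757, -0.02326841]), 'joint_torque': array([-1.46719682e-03, -5.49737334e+01,  1.14333853e+00, -1.86633343e+01,
       -5.22288890e-02,  2.38838245e-02,  1.46823972e-04]), 'position': array([180.54929845, 623.75431058, 204.5732271 ]), 'tcp_rot': array([[ 2.78051642e-01,  9.60566004e-01, -4.86431244e-04],
       [ 9.60564374e-01, -2.78052067e-01, -1.76967943e-03],
       [-1.83514712e-03,  2.48137504e-05, -9.99998316e-01]]), 'force': array([ 0.10692913, -0.27111936, -0.27986605]), 'torque': array([ 0.00661664, -0.00594465,  0.00099588]), 'gripper_width': 94.12247900200795}
scene [[386.85, 0.0, 283.32], [0.0, 386.85, 211.56], [0.0, 0.0, 1.0]] [[0.7279, 0.6857, 0.0085, -417.2194], [-0.4996, 0.5217, 0.6915, 204.5432], [0.4697, -0.5076, 0.7223, -1431.8784], [0.0, 0.0, 0.0, 1.0]] ['camera_matrix', 'camera_from_world']
top [[389.73, 0.0, 277.78], [0.0, 389.73, 213.62], [0.0, 0.0, 1.0]] [[0.0014, -0.9999, 0.0145, -11.4032], [0.9966, 0.0026, 0.0827, -571.1275], [-0.0827, 0.0143, 0.9965, -1204.3369], [0.0, 0.0, 0.0, 1.0]] ['camera_matrix', 'camera_from_world']
wrist [[325.19, 0.0, 284.71], [0.0, 325.19, 212.53], [0.0, 0.0, 1.0]] [[0.2797, 0.9601, -0.0022, -649.7293], [-0.935, 0.2719, -0.2279, 22.5689], [-0.2182, 0.0658, 0.9737, -391.3918], [0.0, 0.0, 0.0, 1.0]] ['camera_matrix', 'camera_from_world']
```

View pics/scene0.png

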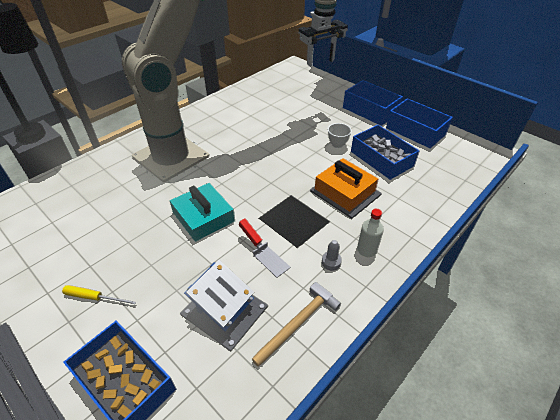

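View pics/top0.png

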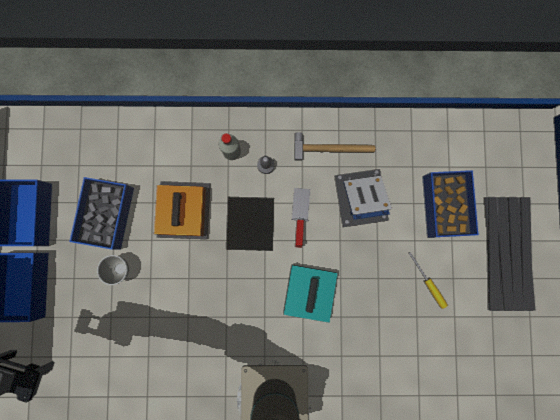

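View pics/wrist0.png

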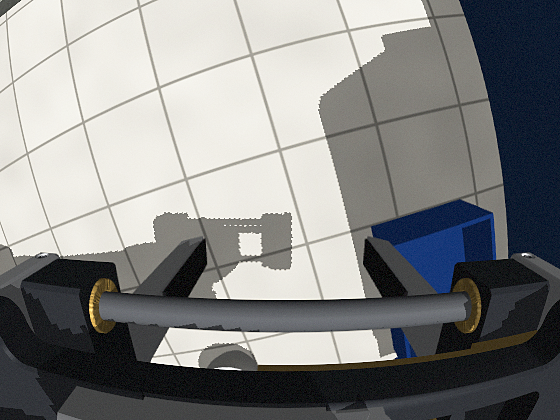

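The views show the orange cover at top (180,210), the mat at (250,223), the paddle at (300,218) with its tip up, the plate and rest at (362,195), and a teal decoy at (312,292). Next I measure these with masks.

```bash
cat > h.py <<'E'
import cv2,numpy as np
from station import ctrl
def cal(n):
    c=ctrl.get_calibration(n); return np.array(c["camera_matrix"]),np.array(c["camera_from_world"])
def rays(n,px,c=None):
    K,T=c or cal(n); px=np.atleast_2d(px).astype(float)
    x=(px[:,0]-K[0,2])/K[0,0]; y=(px[:,1]-K[1,2])/K[1,1]
    if n=="wrist":
        r=np.hypot(x,y)+1e-12; d=np.c_[np.sin(r)*x/r,-np.sin(r)*y/r,-np.cos(r)]
    else: d=np.c_[x,-y,-np.ones(len(x))]
    R=T[:3,:3]; return -R.T@T[:3,3], d@R
def onz(n,px,z,c=None):
    o,d=rays(n,px,c); return o+d*((z-o[2])/d[:,2])[:,None]
def proj(n,P,c=None):
    K,T=c or cal(n); P=np.atleast_2d(P); p=P@T[:3,:3].T+T[:3,3]
    X,Y,Z=p[:,0],-p[:,1],-p[:,2]
    if n=="wrist":
        r=np.hypot(X,Y); t=np.arctan2(r,Z)/(r+1e-12); return np.c_[K[0,0]*X*t+K[0,2],K[1,1]*Y*t+K[1,2]]
    return np.c_[K[0,0]*X/Z+K[0,2],K[1,1]*Y/Z+K[1,2]]
def tri(obs):
    A=np.zeros((3,3));b=np.zeros(3)
    for n,px,c in obs:
        o,d=rays(n,px,c); d=d[0]/np.linalg.norm(d[0]); M=np.eye(3)-np.outer(d,d);A+=M;b+=M@o
    return np.linalg.solve(A,b)
def big(m):
    cs,_=cv2.findContours(m.astype(np.uint8),cv2.RETR_EXTERNAL,cv2.CHAIN_APPROX_NONE)
    return max(cs,key=cv2.contourArea)
def box(m):
    c=big(m); return cv2.minAreaRect(c),cv2.boxPoints(cv2.minAreaRect(c)),c
E
python3 - <<'E'
import cv2,numpy as np
from h import *
im=cv2.imread("pics/top0.png"); hsv=cv2.cvtColor(im,cv2.COLOR_BGR2HSV)
def crop(x0,y0,x1,y1,f): return cv2.resize(im[y0:y1,x0:x1],None,fx=f,fy=f,interpolation=cv2.INTER_CUBIC)
cv2.imwrite("pics/c1.png",np.hstack([crop(145,170,215,250,5),crop(325,160,400,240,5)]))
cv2.imwrite("pics/c2.png",np.hstack([crop(220,185,320,265,7)]))
H,S,V=cv2.split(hsv)
def win(m,x0,y0,x1,y1):
    o=np.zeros_like(m,bool);o[y0:y1,x0:x1]=m[y0:y1,x0:x1];return o
np.set_printoptions(precision=1,suppress=True)
m=win((V<60),220,190,280,255); r,b,_=box(m); print("mat",r,onz("top",b,2),onz("top",r[0],2))
m=win((H<8)|(H>172),285,215,315,255)&(S>120)&(V>80); r,b,_=box(m); print("handle",r,onz("top",b,55))
m=win((H>5)&(H<25)&(S>120)&(V>100),145,170,215,250); r,b,_=box(m); print("cover",r,onz("top",b,65))
m=win((V<60)&(S<120),165,185,190,235); r,b,_=box(m); print("bar",r,onz("top",b,105),onz("top",r[0],105))
E
```

```text
mat ((250.02731323242188, 223.54364013671875), (46.06691360473633, 52.378623962402344), 1.6365771293640137) [[459.5 153.    2. ]
 [627.1 150.2   2. ]
 [623.3   2.3   2. ]
 [455.6   6.7   2. ]] [[540.9  78.1   2. ]]
handle ((299.19537353515625, 232.9830780029297), (6.822812557220459, 26.34825897216797), 3.1798300743103027) [[469.7 -62.7  55. ]
 [550.2 -67.3  55. ]
 [549.  -88.3  55. ]
 [468.6 -83.5  55. ]]
cover ((178.3715362548828, 209.9405975341797), (46.35689163208008, 49.77321243286133), 3.012787342071533) [[506.3 364.1  65. ]
 [657.8 360.3  65. ]
 [650.8 219.4  65. ]
 [499.2 224.7  65. ]]
bar ((176.26763916015625, 209.0205841064453), (7.746346950531006, 32.36592483520508), 4.398705005645752) [[530.6 302.6 105. ]
 [625.7 297.6 105. ]
 [624.  274.9 105. ]
 [528.9 280.  105. ]] [[577.2 288.8 105. ]]
```

View pics/c1.png

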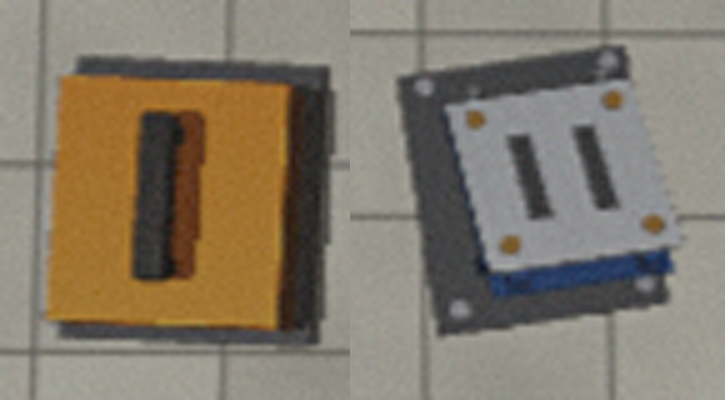

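View pics/c2.png

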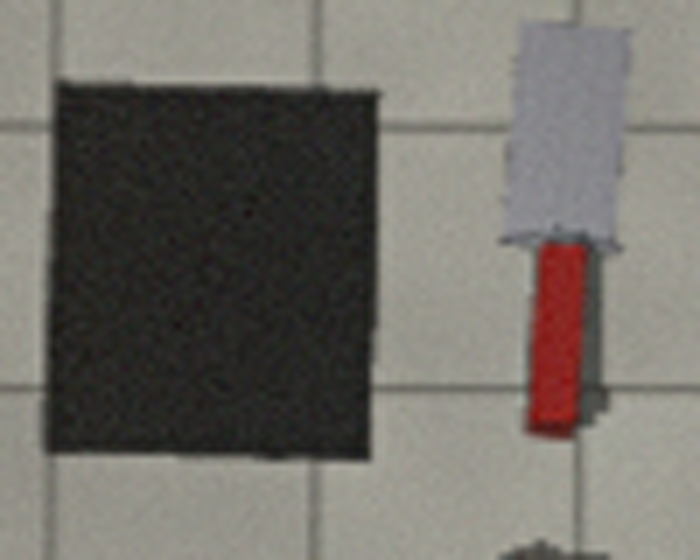

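```bash
cat >> h.py <<'E'
from scipy.spatial.transform import Rotation as Ro
def down(yaw,tilt=0):
    # tool for object whose x axis has heading yaw (deg): tool x = object's +y (pinch), tool z down; tilt>0 pitches about object's y
    c,s=np.cos(np.radians(yaw)),np.sin(np.radians(yaw))
    R=np.array([[-s,c,0],[c,s,0],[0,0,-1.]])
    return Ro.from_rotvec(np.radians(tilt)*R[:,0]).as_matrix()@R
def plan(p,R):
    s=ctrl.sense(); R0=s["tcp_rot"]; d=R0.T@(np.array(p)-s["position"])/10; w=Ro.from_matrix(R0.T@R).as_rotvec()
    print("t %.2f"%s["time"],"pos",np.round(s["position"],1),"z",np.round(R0[:,2],3),"w",round(s["gripper_width"],1),"F",np.round(s["force"],1))
    print("shift cm",np.round(d,2),"turn",np.round(w,3))
E
python3 -c "
from h import *
plan([577.5,289.5,125],down(-3))"
```

```text
t 0.15 pos [180.6 623.9 204.8] z [-0.    -0.001 -1.   ] w 93.6 F [ 0.1 -0.6 -0.2]
shift cm [-21.07  47.42   8.01] turn [-0.     0.001 -0.229]
```

```bash
python3 -m jog '[[1,-21.1,47.4,2,0,0,-0.229],[1,-21.1,47.4,2,0,0,-0.229],[1,-21.1,47.4,3,0,0,-0.229],[1,-21.1,47.4,5,0,0,-0.229],[1,-21.1,47.4,6,0,0,-0.229],[1,-21.1,47.4,7,0,0,-0.229],[1,-21.1,47.4,8,0,0,-0.229],[1,-21.1,47.4,8,0,0,-0.229],[1,-21.1,47.4,8,0,0,-0.229],[1,-21.1,47.4,8,0,0,-0.229]]' 40
python3 - <<'E'
from h import *
im=ctrl.camera("wrist"); cv2.imwrite("pics/w1.png",im[:,:,::-1])
plan([577.5,289.5,77],down(-3))
P=[[577.5,289.5,105],[627,287,105],[527,292,105]]
print(proj("wrist",P))
E
```

```text
time: 1.4
position: [578.5, 286.9, 124.3]
tcp_rot: [[0.058, 0.998, -0.001], [0.998, -0.058, -0.002], [-0.002, -0.001, -1.0]]
force: [-1.1, 0.2, 0.1]
gripper_width: 94.1
t 1.45 pos [576.9 289.7 125. ] z [-0.001 -0.    -1.   ] w 94.3 F [ 0.1  1.6 -0.2]
shift cm [-0.01  0.07  4.8 ] turn [-0.001  0.    -0.002]
[[283.41675285 242.22549873]
 [283.90275195 308.89071743]
 [282.81611008 163.67813737]]
```

View pics/w1.png

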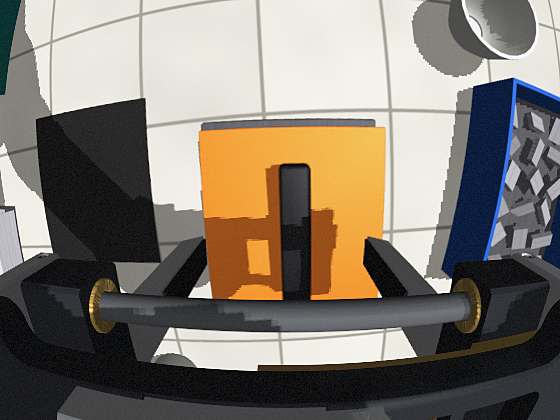

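```bash
python3 - <<'E'
from h import *
im=ctrl.camera("wrist"); cv2.imwrite("pics/w2.png",im[:,:,::-1])
V=im.max(2).astype(int)
for r in (180,200,220,240,260): 
    x=np.where(V[r,260:330]<60)[0]+260; print(r,x.min(),x.max())
    for e in (x.min(),x.max()): print(onz("wrist",[e,r],105).round(1))
hsv=cv2.cvtColor(im,cv2.COLOR_RGB2HSV)
m=((hsv[...,0]>4)&(hsv[...,0]<25)&(hsv[...,1]>120)); 
for r in (150,190,230): 
    x=np.where(m[r])[0]; print(r,x.min(),x.max(),onz("wrist",[[x.min(),r],[x.max(),r]],65).round(1).tolist())
plan([577.5,289.5,77],down(-3))
E
```

```text
180 275 305
[[536.1 288.2 105. ]]
[[537.1 306.8 105. ]]
200 276 305
[[548.8 288.1 105. ]]
[[549.7 306.3 105. ]]
220 276 305
[[561.7 287.3 105. ]]
[[562.7 305.8 105. ]]
240 277 305
[[575.1 287.1 105. ]]
[[576.1 305.3 105. ]]
260 277 306
[[589.  286.3 105. ]]
[[590.1 305.4 105. ]]
150 66 381 [[500.7, 106.3, 65.0], [521.8, 368.0, 65.0]]
190 106 380 [[539.2, 145.0, 65.0], [552.5, 366.9, 65.0]]
230 113 378 [[573.8, 145.8, 65.0], [584.5, 365.6, 65.0]]
t 1.50 pos [576.  291.3 125.4] z [-0.001  0.001 -1.   ] w 94.0 F [-0.6 -0.3 -0.2]
shift cm [-0.18  0.16  4.84] turn [-0.001 -0.001  0.001]
```

```bash
python3 -m jog '[[1,0.25,0.1,2.4,0,0,0],[1,0.25,0.1,4.8,0,0,0],[0.1,0.25,0.1,4.8,0,0,0],[0,0.25,0.1,4.8,0,0,0],[0,0.25,0.1,4.8,0,0,0],[0,0.25,0.1,4.8,0,0,0],[0,0.25,0.1,4.8,0,0,0],[0,0.25,0.1,4.8,0,0,0]]' 40
python3 -c "
from h import *
plan([577.5,289.5,177],down(-3))
im=ctrl.camera('wrist'); cv2.imwrite('pics/w3.png',im[:,:,::-1])"
```

```text
time: 2.5
position: [578.6, 292.3, 77.6]
tcp_rot: [[0.053, 0.999, 0.0], [0.999, -0.053, 0.0], [0.0, 0.0, -1.0]]
force: [-0.2, 0.4, -0.9]
gripper_width: 37.5
t 2.50 pos [578.6 292.3  77.6] z [ 0.  0. -1.] w 37.5 F [-0.2  0.4 -0.9]
shift cm [-0.28 -0.09 -9.94] turn [ 0.    -0.    -0.001]
```

View pics/w3.png

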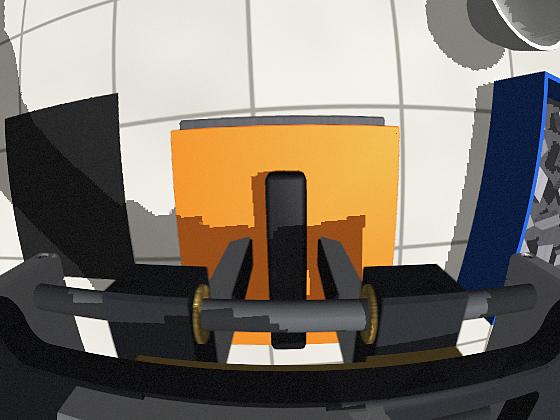

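The bar, at columns 267-305, is centred between the closing fingers. I let the fingers finish closing.

```bash
python3 -m jog '[[0,0,0,0,0,0,0],[0,0,0,0,0,0,0],[0,0,0,0,0,0,0]]' 40
python3 -c "
from h import *
plan([577.5,289.5,177],down(-3))"
```

```text
time: 2.92
position: [578.5, 292.6, 77.4]
tcp_rot: [[0.053, 0.999, 0.0], [0.999, -0.053, 0.0], [0.0, 0.0, -1.0]]
force: [0.1, 0.7, -0.4]
gripper_width: 20.0
t 2.92 pos [578.5 292.6  77.4] z [ 0.  0. -1.] w 20.0 F [ 0.1  0.7 -0.4]
shift cm [-0.31 -0.08 -9.96] turn [ 0. -0. -0.]
```

```bash
python3 -m jog '[[0,0,0,-3,0,0,0],[0,0,0,-7,0,0,0],[0,-4,-0.5,-7.5,0,0,0],[0,-9,-1,-7.5,0,0,0],[0,-14,-1.6,-7.5,0,0,0],[0,-18.5,-2.2,-7.5,0,0,0],[0,-21.6,-2.6,-6,0,0,0],[0,-21.6,-2.6,-3,0,0,0],[0,-21.6,-2.6,-1,0,0,0],[0,-21.6,-2.6,-0.5,0,0,0]]' 40
python3 -c "
from h import *
plan([541.6,78,69.4],down(-3))
im=ctrl.camera('wrist'); cv2.imwrite('pics/w4.png',im[:,:,::-1])"
```

```text
time: 4.18
position: [539.7, 77.5, 81.1]
tcp_rot: [[0.053, 0.999, -0.003], [0.999, -0.053, -0.001], [-0.001, -0.003, -1.0]]
force: [-0.3, 0.7, -1.8]
gripper_width: 19.6
t 4.17 pos [539.7  77.5  81.1] z [-0.003 -0.001 -1.   ] w 19.6 F [-0.3  0.7 -1.8]
shift cm [0.06 0.19 1.17] turn [-0.003  0.001 -0.001]
```

View pics/w4.png

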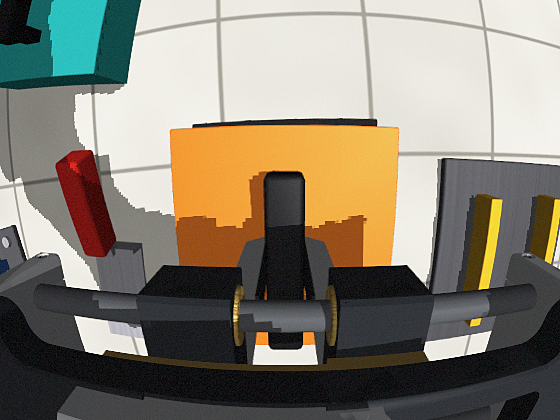

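The cover is over the mat and the stand's yellow bars are uncovered at right. I lower it and release.

```bash
python3 -m jog '[[0,0.05,0.1,0.6,0,0,0],[0,0.05,0.1,1.1,0,0,0],[0,0.05,0.1,1.2,0,0,0],[0.4,0.05,0.1,1.2,0,0,0],[0.6,0.05,0.1,1.2,0,0,0],[0.6,0.05,0.1,1.2,0,0,0],[0.6,0.05,0.1,1.2,0,0,0],[0.6,0.05,0.1,-4,0,0,0],[0.6,0.05,0.1,-10,0,0,0],[0.6,0.05,0.1,-10,0,0,0]]'
python3 - <<'E'
from h import *
plan([541.6,78,69.4],down(-3))
for n in ["top","scene","wrist"]:
    im=ctrl.camera(n); cv2.imwrite(f"pics/{n}5.png",im[:,:,::-1])
im=cv2.imread("pics/top5.png")
cv2.imwrite("pics/c5.png",np.hstack([cv2.resize(im[150:260,140:320],None,fx=4,fy=4,interpolation=2)]))
E
```

```text
time: 5.48
position: [545.5, 79.0, 187.0]
tcp_rot: [[0.053, 0.999, 0.009], [0.999, -0.053, 0.002], [0.002, 0.009, -1.0]]
force: [0.2, 0.4, -0.2]
gripper_width: 56.3
t 5.47 pos [545.5  79.  187. ] z [ 0.009  0.002 -1.   ] w 56.3 F [ 0.2  0.4 -0.2]
shift cm [-0.15 -0.49 11.75] turn [ 0.009 -0.002 -0.001]
```

View pics/c5.png

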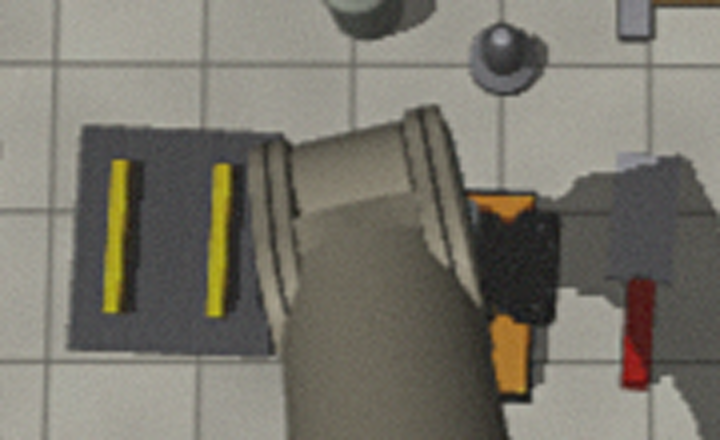

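View pics/wrist5.png

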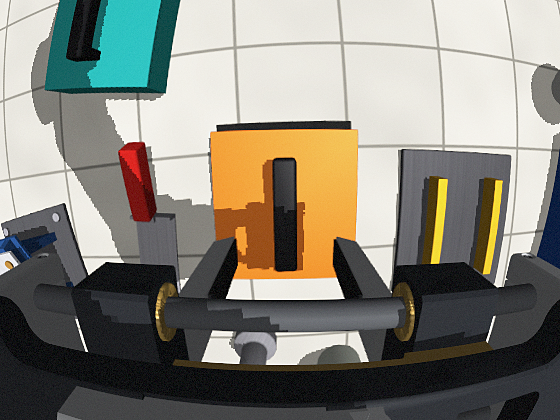

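View pics/scene5.png

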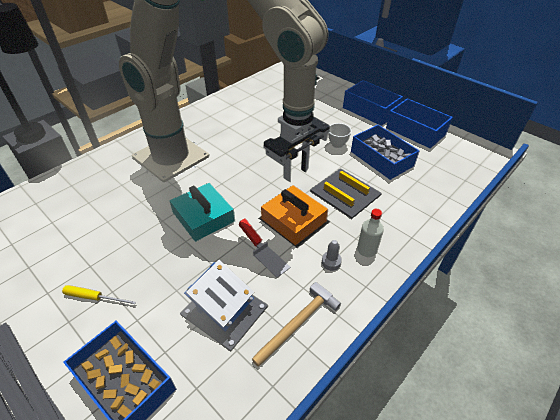

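```bash
python3 - <<'E'
from h import *
np.set_printoptions(precision=1,suppress=True)
t=cv2.imread("pics/top5.png"); hs=cv2.cvtColor(t,cv2.COLOR_BGR2HSV)
y=(hs[...,0]>22)&(hs[...,0]<36)&(hs[...,1]>150)&(hs[...,2]>100)
for a,b in ((160,180),(185,203)):
    m=y.copy(); m[:,:a]=0;m[:,b:]=0;m[:180]=0;m[240:]=0
    r,bx,c=box(m); print("bar",onz("top",bx,36),onz("top",r[0],36))
    bw=m
t=cv2.imread("pics/top0.png"); hs=cv2.cvtColor(t,cv2.COLOR_BGR2HSV);H,S,V=cv2.split(hs)
# rivets top
def riv(im,x0,y0,x1,y1):
    hs=cv2.cvtColor(im,cv2.COLOR_BGR2HSV);m=((hs[...,0]>8)&(hs[...,0]<24)&(hs[...,1]>90)).astype(np.uint8)
    q=np.zeros_like(m);q[y0:y1,x0:x1]=m[y0:y1,x0:x1]
    n,l,st,c=cv2.connectedComponentsWithStats(q); return [(c[i].round(1),st[i,4]) for i in range(1,n) if st[i,4]>2]
print(riv(t,340,165,395,215))
sc=cv2.imread("pics/scene0.png"); print(riv(sc,180,255,275,330))
cv2.imwrite("pics/sr.png",cv2.resize(sc[255:350,175:275],None,fx=6,fy=6,interpolation=2))
cv2.imwrite("pics/sp.png",cv2.resize(sc[205:285,225:305],None,fx=7,fy=7,interpolation=2))
E
```

```text
bar [[527.7 337.3  36. ]
 [643.8 334.8  36. ]
 [643.2 321.7  36. ]
 [527.1 324.4  36. ]] [[585.2 329.6  36. ]]
bar [[524.8 258.2  36. ]
 [641.  254.4  36. ]
 [640.3 241.3  36. ]
 [524.2 245.3  36. ]] [[582.4 249.8  36. ]]
[(array([377. , 179.5]), np.int32(8)), (array([349.9, 183.3]), np.int32(7)), (array([385.1, 204.1]), np.int32(8)), (array([356.8, 208.6]), np.int32(9))]
[(array([219. , 266.7]), np.int32(17)), (array([194.8, 291.3]), np.int32(19)), (array([246. , 291.5]), np.int32(16)), (array([222.9, 317.4]), np.int32(19))]
```

View pics/sr.png

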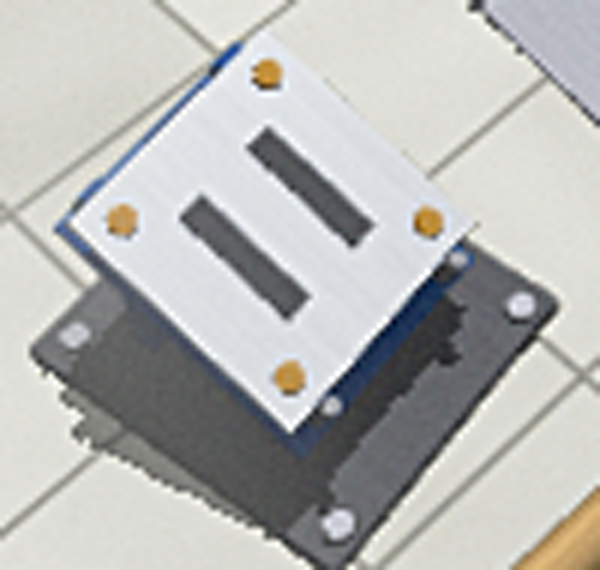

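View pics/sp.png

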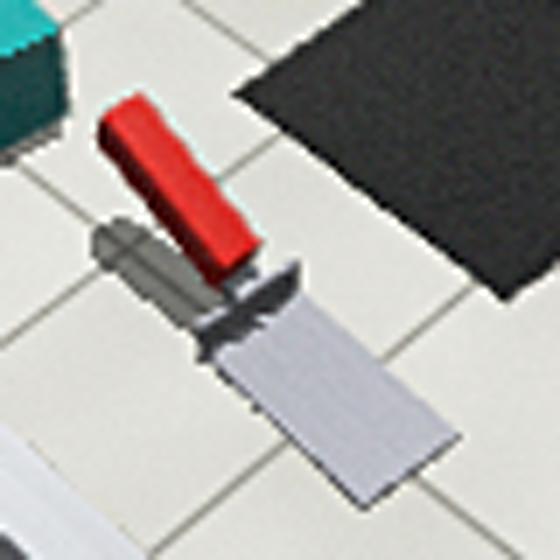

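```bash
python3 - <<'E'
from h import *
np.set_printoptions(precision=1,suppress=True)
ct,cs=cal("top"),cal("scene")
# match: top (376.9,179.5)=far right ; scene: right =+x+y... 
T=[[377,179.5],[349.9,183.3],[385.1,204.1],[356.8,208.6]]  # far-right(-y), far-left, near-right, near-left
Sx=[[222.9,317.4],[246,291.5],[194.8,291.3],[219,266.7]]
P=[]
for a,b in zip(T,Sx):
    p=tri([("top",a,ct),("scene",b,cs)]); P.append(p); print(p,proj("top",p,ct)-a,proj("scene",p,cs)-b)
P=np.array(P); c=P.mean(0); xd=(P[0]+P[1]-P[2]-P[3]);yd=P[1]+P[3]-P[0]-P[2]
print("c",c,"lenx",np.linalg.norm(xd)/2,"leny",np.linalg.norm(yd)/2,"yaw",np.degrees(np.arctan2(xd[1],xd[0])),np.degrees(np.arctan2(-yd[0],yd[1])),"pitch",np.degrees(np.arctan2(-xd[2],np.hypot(*xd[:2]))))
# rest base bolts, top crop: offset 325,160 scale5 (crop pasted at x=350)
B=np.array([[424,87],[608,60],[646,285],[460,308]],float); B[:,0]-=350; B=B/5+[325,160]
# scene crop
C=np.array([[521,305],[339,524],[75,335]],float)/6+[175,255]
for z in (10,):
    print("bolts top",onz("top",B,z,ct)); print("scene far-left, far-right, near right",onz("scene",C,z,cs))
print("base corner", onz("top",np.array([[400,78],[622,45],[664,304],[440,334]])/5.+[325-70,160],8,ct))
# paddle: top crop c2 scale 7 offset 220,185
b=np.array([[521,24],[630,29],[504,240],[616,246]])/7.+[220,185]
print("blade top",onz("top",b,3,ct))
s=np.array([[461,436],[365,507]])/7.+[225,205]; print("blade scene tips L,R",onz("scene",s,3,cs))
h=np.array([[538,243],[587,243],[530,432],[575,435]])/7.+[220,185]; print("handle",onz("top",h[:2],42,ct),onz("top",h[2:],71,ct))
E
```

```text
[ 673.4 -313.9   68.8] [[-0. -0.]] [[-0.1  0. ]]
[ 661.4 -229.6   70.1] [[-0.2 -0.1]] [[-0.3  0. ]]
[ 593.2 -326.1  107.5] [[0. 0.]] [[ 0. -0.]]
[ 579.9 -241.6  107.7] [[-0.1 -0.1]] [[-0.2  0. ]]
c [ 626.9 -277.8   88.5] lenx 90.19338066737878 leny 85.30704777352555 yaw 8.495809551873846 8.515213961430234 pitch 25.00538238832686
bolts top [[ 689.8 -209.9   10. ]
 [ 707.9 -329.2   10. ]
 [ 562.3 -350.7   10. ]
 [ 547.3 -231.3   10. ]]
scene far-left, far-right, near right [[ 692.2 -207.    10. ]
 [ 709.6 -325.8   10. ]
 [ 565.6 -347.1   10. ]]
base corner [[ 696.  -194.8    8. ]
 [ 718.1 -339.     8. ]
 [ 550.3 -362.6    8. ]
 [ 530.8 -218.6    8. ]]
blade top [[ 654.5  -64.1    3. ]
 [ 652.4 -114.4    3. ]
 [ 554.8  -56.1    3. ]
 [ 552.2 -107.4    3. ]]
blade scene tips L,R [[ 661.5  -62.8    3. ]
 [ 657.1 -113.8    3. ]]
handle [[550.8 -69.2  42. ]
 [550.9 -90.9  42. ]] [[467.4 -63.7  71. ]
 [466.1 -83.1  71. ]]
```

```bash
python3 -m jog '[[1,0,0,-0.5,0,0,0],[1,-15.7,-3,2,0,0,0.024],[1,-15.7,-3,4,0,0,0.024],[1,-15.7,-3,7.5,0,0,0.024],[1,-15.7,-3,7.5,0,0,0.024],[1,-15.7,-3,7.5,0,0,0.024],[1,-15.7,-3,7.5,0,0,0.024]]' 60
python3 - <<'E'
from h import *
im=ctrl.camera("wrist"); cv2.imwrite("pics/w6.png",im[:,:,::-1])
plan([514,-78.4,23.4],down(-4.3))
np.save("cw6.npy",np.array([cal("wrist")[1]]))
Rz=Ro.from_euler('z',-4.3,degrees=True).as_matrix(); hl=np.array([556,-81.5,0])
print(proj("wrist",[hl+Rz@[-7,11,43.8],hl+Rz@[-7,-11,43.8],hl+Rz@[-87-4.5,11,59+12],hl+Rz@[-91.5,-11,71]]))
E
```

```text
time: 6.5
position: [505.2, -75.1, 108.2]
tcp_rot: [[0.074, 0.997, 0.002], [0.997, -0.074, 0.001], [0.001, 0.002, -1.0]]
force: [0.3, 0.0, -0.6]
gripper_width: 94.0
t 6.55 pos [505.1 -75.2 108.3] z [ 0.002  0.001 -1.   ] w 93.9 F [ 0.8 -0.4  0.8]
shift cm [-0.26  0.89  8.49] turn [ 0.002 -0.001  0.001]
[[294.29355526 275.16297179]
 [267.4737153  275.14534538]
 [296.29164843 175.84271978]
 [263.55417911 175.90932336]]
```

View pics/w6.png

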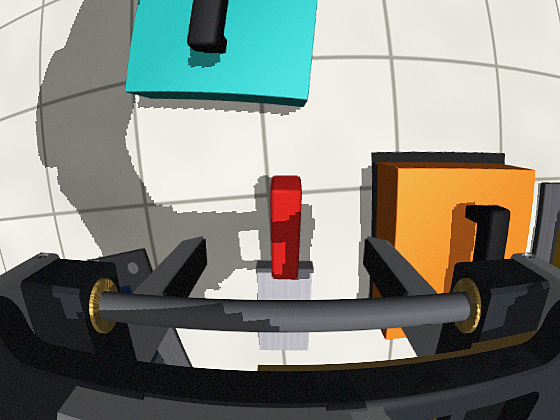

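```bash
python3 -m jog '[[1,-0.12,0.9,3,0,0,0],[1,-0.12,0.9,6,0,0,0],[1,-0.12,0.9,8.4,0,0,0],[1,-0.12,0.9,8.4,0,0,0],[0,-0.12,0.9,8.4,0,0,0],[0,-0.12,0.9,8.4,0,0,0],[0,-0.12,0.9,8.4,0,0,0],[0,-0.12,0.9,8.4,0,0,0],[0,-0.12,0.9,8.4,0,0,0],[0,-0.12,0.9,8.4,0,0,0]]' 60
python3 -m jog '[[0,0,0,0,0,0,0],[0,0,0,0,0,0,0],[0,0,0,0,0,0,0],[0,0,0,0,0,0,0]]' 60
```

```text
time: 7.8
position: [512.7, -78.7, 23.4]
tcp_rot: [[0.077, 0.997, -0.0], [0.997, -0.077, 0.0], [0.0, -0.0, -1.0]]
force: [0.7, 0.2, -0.2]
gripper_width: 37.3
time: 8.3
position: [512.7, -78.5, 23.4]
tcp_rot: [[0.077, 0.997, -0.0], [0.997, -0.077, 0.0], [0.0, -0.0, -1.0]]
force: [-0.6, -0.5, -0.8]
gripper_width: 21.9
```

```bash
python3 -m jog '[[0,0,0,-2,0,0,0],[0,0,0,-6,0,0,0],[0,0,0,-11,0,0,0],[0,0,0,-15,0,0,0],[0,0,0,-15,0,0,0],[0,0,0,-15,0,0,0],[0,0,0,-15,0,0,0]]' 60
python3 - <<'E'
from h import *
plan([514,-78.4,23.4],down(-4.3))
for n in ["top","scene","wrist"]:
    im=ctrl.camera(n); cv2.imwrite(f"pics/{n}7.png",im[:,:,::-1])
t=cv2.imread("pics/top7.png");s=cv2.imread("pics/scene7.png")
cv2.imwrite("pics/c7.png",np.hstack([cv2.resize(t[160:260,270:340],None,fx=6,fy=6,interpolation=2)]))
cv2.imwrite("pics/c7s.png",np.hstack([cv2.resize(s[160:260,210:310],None,fx=6,fy=6,interpolation=2)]))
E
```

```text
time: 9.18
position: [511.4, -78.5, 171.8]
tcp_rot: [[0.077, 0.997, -0.004], [0.997, -0.077, 0.0], [0.0, -0.004, -1.0]]
force: [0.1, -0.1, -1.1]
gripper_width: 21.9
t 9.18 pos [511.4 -78.5 171.8] z [-0.004  0.    -1.   ] w 21.9 F [ 0.1 -0.1 -1.1]
shift cm [ 0.03  0.31 14.84] turn [-0.004 -0.    -0.002]
```

View pics/c7.png

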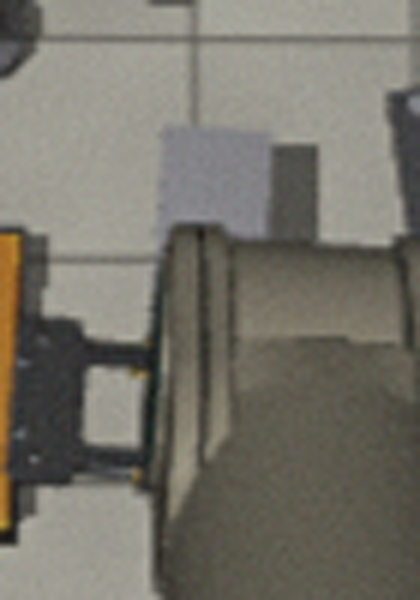

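View pics/c7s.png

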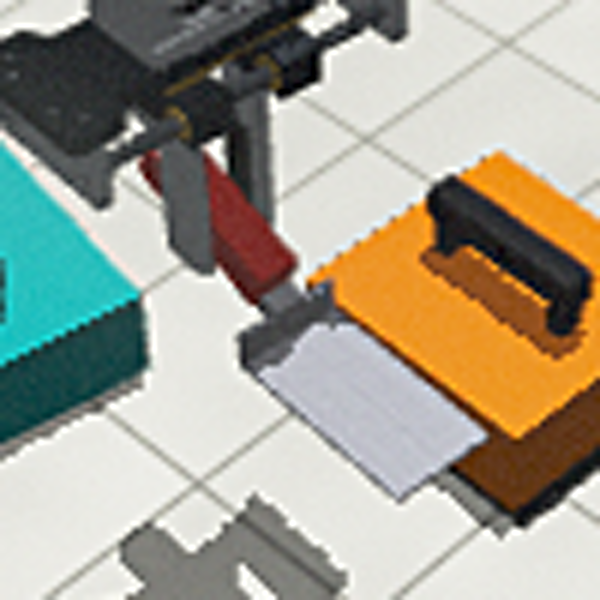

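View pics/wrist7.png

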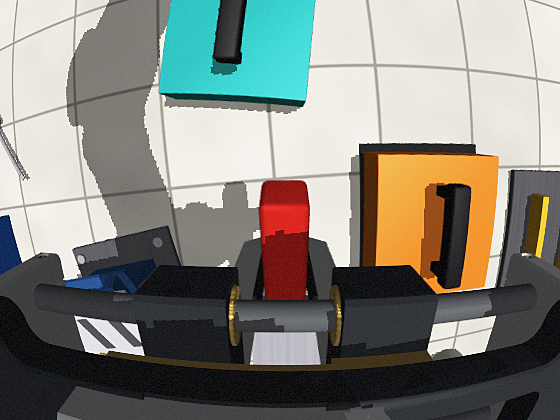

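```bash
python3 - <<'E'
from h import *
np.set_printoptions(precision=1,suppress=True)
ct,cs=cal("top"),cal("scene")
T=np.array([[163,127],[271,131]])/6.+[270,160]; S=np.array([[487,436],[402,499]])/6.+[210,160]
for a,b in zip(T,S):
    p=tri([("top",a,ct),("scene",b,cs)]); print(p,proj("top",p,ct)-a,proj("scene",p,cs)-b)
s=ctrl.sense(); R=s["tcp_rot"]; g=s["position"]-19*R[:,2]; print("grip",g)
# paddle axes from tool: px=tool y, py=tool x, pz=-tool z
for q in ([142,26,3-42.4],[142,-26,3-42.4]): print("pred tip top corner",g+R@np.array([q[1],q[0],-q[2]]))
E
```

```text
[655.4 -62.5 146.8] [[-0.4 -0.4]] [[-0.7  0.1]]
[ 653.7 -113.4  148.4] [[-0.6 -0.5]] [[-0.9  0.1]]
grip [512.1 -78.5 191.3]
pred tip top corner [655.6 -63.5 151.6]
pred tip top corner [ 651.6 -115.3  151.6]
```

```bash
cat > g.py <<'E'
from h import *
c=np.array([626.9,-277.8,88.5])
def frame(yaw,pitch):
    a,b=np.radians(yaw),np.radians(pitch)
    px=np.array([np.cos(b)*np.cos(a),np.cos(b)*np.sin(a),-np.sin(b)]); py=np.array([-np.sin(a),np.cos(a),0]); return np.c_[px,py,np.cross(px,py)]
Rr=frame(8.5,25); P0=c-6.3*Rr[:,2]
def tool(Rp): return np.c_[Rp[:,1],Rp[:,0],-Rp[:,2]]
def tcp_for_heel(h,Rp): return h+Rp@np.array([-42,0,23.4])
def heel_now():
    s=ctrl.sense(); R=s["tcp_rot"]; Rp=np.c_[R[:,1],R[:,0],-R[:,2]]; return s["position"]-Rp@np.array([-42,0,23.4]),Rp
E
python3 - <<'E'
from g import *
np.set_printoptions(precision=1,suppress=True)
print("P0",P0)
hF=P0-64*Rr[:,0]-8*Rr[:,2]; hA=hF-118*Rr[:,0]
print("heelF",hF,"heelA",hA,"tipA",hA+100*Rr[:,0])
tA=tcp_for_heel(hA,Rr); print("tcpA",tA,"tcpF",tcp_for_heel(hF,Rr)); plan(tA,tool(Rr))
print("toolz",tool(Rr)[:,2])
E
```

```text
P0 [ 624.3 -278.2   82.8]
heelF [ 563.6 -287.3  102.6] heelA [ 457.8 -303.1  152.5] tipA [ 547.4 -289.7  110.2]
tcpA [ 429.9 -307.2  191.4] tcpF [ 535.7 -291.4  141.5]
t 9.32 pos [512.1 -78.5 172.3] z [-0.  0. -1.] w 21.7 F [ 0.3  0.1 -2. ]
shift cm [-23.4  -6.4  -1.9] turn [ 0.4 -0.  -0.2]
toolz [-0.4 -0.1 -0.9]
```

```bash
python3 - <<'E'
from g import *
hF=P0-64*Rr[:,0]-8*Rr[:,2]; hA=hF-118*Rr[:,0]
plan(tcp_for_heel(hA,Rr),tool(Rr))
E
python3 -m jog '[[0,-4,-5,-5,0,0,0],[0,-8,-8,-6,0,0,0],[0,-12,-8,-6,0,0,-0.06],[0,-16,-8,-6,0.1,0,-0.12],[0,-20,-7.5,-5,0.2,0,-0.2],[0,-23,-6.5,-4,0.3,-0.03,-0.22],[0,-23.4,-6.4,-3,0.4,-0.04,-0.22],[0,-23.4,-6.4,-2.5,0.43,-0.048,-0.22],[0,-23.4,-6.4,-2.5,0.43,-0.048,-0.22]]' 60
python3 - <<'E'
from g import *
hF=P0-64*Rr[:,0]-8*Rr[:,2]; hA=hF-118*Rr[:,0]
plan(tcp_for_heel(hA,Rr),tool(Rr)); print(ctrl.sense()["q"].round(0))
for n in ["top","scene"]:
    im=ctrl.camera(n); cv2.imwrite(f"pics/{n}8.png",im[:,:,::-1])
t=cv2.imread("pics/top8.png");s=cv2.imread("pics/scene8.png")
cv2.imwrite("pics/c8.png",np.hstack([cv2.resize(t[160:270,310:410],None,fx=5,fy=5,interpolation=2)]))
cv2.imwrite("pics/c8s.png",np.hstack([cv2.resize(s[210:350,120:280],None,fx=4,fy=4,interpolation=2)]))
E
```

```text
t 9.32 pos [512.1 -78.5 172.3] z [-0.002  0.    -1.   ] w 21.7 F [ 0.3  0.1 -2. ]
shift cm [-23.43  -6.44  -1.9 ] turn [ 0.432 -0.049 -0.221]
time: 10.45
position: [430.9, -306.0, 197.5]
tcp_rot: [[-0.147, 0.898, -0.415], [0.989, 0.135, -0.06], [0.002, -0.419, -0.908]]
force: [0.2, 0.7, -1.9]
gripper_width: 21.8
t 10.45 pos [ 430.9 -306.   197.5] z [-0.415 -0.06  -0.908] w 21.8 F [ 0.2  0.7 -1.9]
shift cm [-0.11  0.15  0.6 ] turn [ 0.004 -0.002  0.   ]
[ 23.  39.   1.  89.  13.  74. 116.]
```

View pics/c8.png

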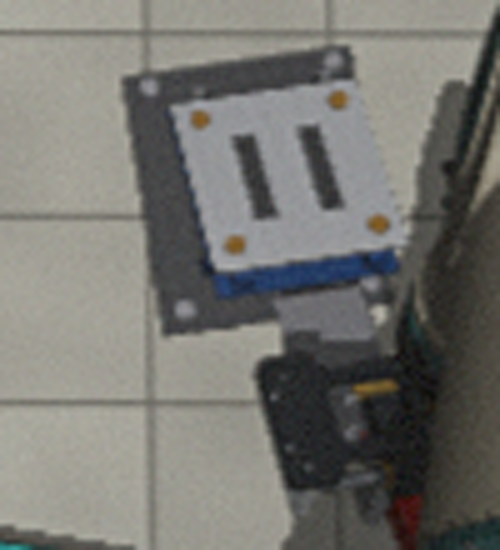

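View pics/c8s.png

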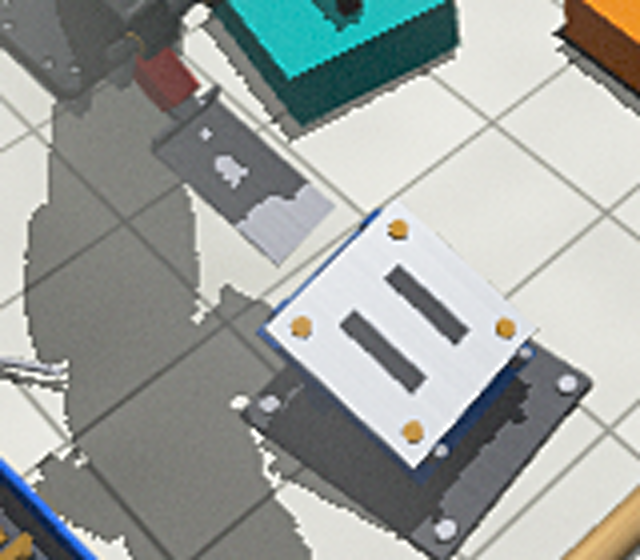

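```bash
python3 - <<'E'
from g import *
np.set_printoptions(precision=2,suppress=True)
ct,cs=cal("top"),cal("scene")
T=np.array([[276,301],[362,287]])/5.+[310,160]; S=np.array([[335,207],[279,266]])/4.+[120,210]
h,Rp=heel_now(); Q=[]
for a,b,y in zip(T,S,(26,-26)):
    p=tri([("top",a,ct),("scene",b,cs)]); Q.append(p); print(p,(proj("top",p,ct)-a),proj("scene",p,cs)-b,"pred",h+Rp@[100,y,3])
m=np.mean(Q,0); print("tip rel P0 in rest frame",Rr.T@(m-P0),"pred",Rr.T@(h+Rp@[100,0,3]-P0))
E
```

```text
[ 545.93 -262.48  116.91] [[-0.5  -0.38]] [[-0.75  0.01]] pred [ 545.93 -263.71  121.19]
[ 554.64 -312.97  115.43] [[-0.67 -0.48]] [[-1.    0.02]] pred [ 553.52 -315.15  121.19]
tip rel P0 in rest frame [-81.7    1.51  -1.27] pred [-84.55  -0.1    2.95]
```

```bash
python3 -m jog '[[0,-0.1,0,0.4,-0.025,0,0],[0,-0.1,0,0.75,-0.025,0,0],[0,-0.1,0,0.75,-0.025,0,0],[0,-0.1,1.5,0.75,-0.025,0,0],[0,-0.1,3,0.75,-0.025,0,0],[0,-0.1,4.5,0.75,-0.025,0,0],[0,-0.1,4.5,0.75,-0.025,0,0]]' 60
python3 - <<'E'
from g import *
np.set_printoptions(precision=2,suppress=True)
h,Rp=heel_now(); print("heel",Rr.T@(h-P0),"tip",Rr.T@(h+Rp@[100,0,3]-P0))
for n in ["top","scene"]:
    im=ctrl.camera(n); cv2.imwrite(f"pics/{n}9.png",im[:,:,::-1])
t=cv2.imread("pics/top9.png");s=cv2.imread("pics/scene9.png")
cv2.imwrite("pics/c9s.png",np.hstack([cv2.resize(s[210:350,120:280],None,fx=4,fy=4,interpolation=2)]))
E
```

```text
time: 11.42
position: [469.7, -301.5, 171.5]
tcp_rot: [[-0.148, 0.908, -0.392], [0.989, 0.136, -0.057], [0.002, -0.396, -0.918]]
force: [-0.3, -0.0, -2.1]
gripper_width: 21.9
heel [-136.47   -0.11   -7.78] tip [-36.6   -0.04  -1.87]
```

View pics/c9s.png

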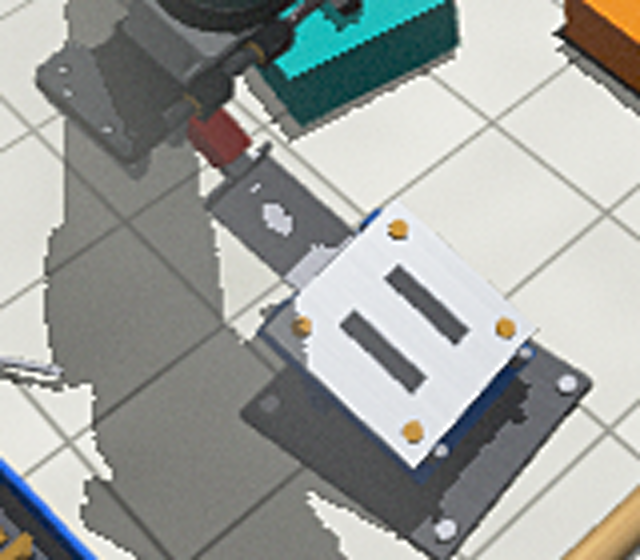

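```bash
python3 -m jog '[[0,0,1.5,0,0,0,0],[0,0,3,0,0,0,0],[0,0,4.5,0,0,0,0],[0,0,6,0,0,0,0],[0,0,6.7,0,0,0,0],[0,0,6.7,0,0,0,0]]' 60
python3 - <<'E'
from g import *
np.set_printoptions(precision=2,suppress=True)
h,Rp=heel_now(); print("heel",Rr.T@(h-P0),"tip",Rr.T@(h+Rp@[100,0,3]-P0))
for n in ["top","scene","wrist"]:
    im=ctrl.camera(n); cv2.imwrite(f"pics/{n}10.png",im[:,:,::-1])
t=cv2.imread("pics/top10.png");s=cv2.imread("pics/scene10.png")
cv2.imwrite("pics/c10s.png",np.hstack([cv2.resize(s[220:340,150:270],None,fx=5,fy=5,interpolation=2)]))
E
```

```text
time: 12.28
position: [529.6, -293.2, 145.8]
tcp_rot: [[-0.147, 0.908, -0.392], [0.989, 0.135, -0.057], [0.001, -0.396, -0.918]]
force: [0.6, 0.3, -0.8]
gripper_width: 21.8
heel [-70.87  -0.86  -5.61] tip [29.01 -0.95  0.28]
```

View pics/c10s.png

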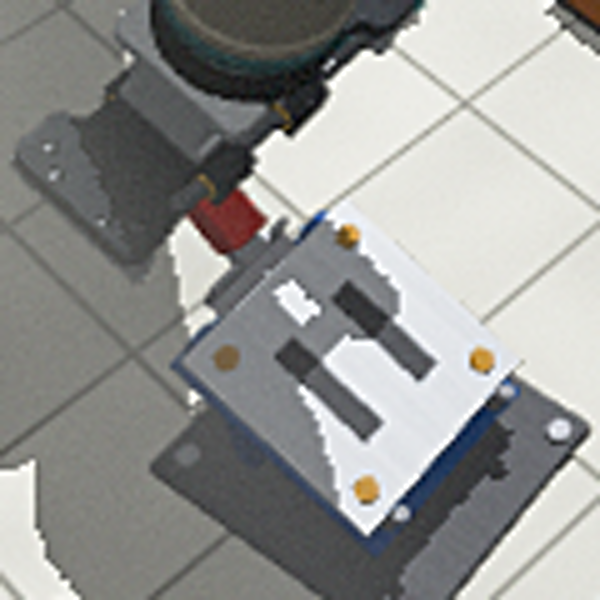

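View pics/wrist10.png

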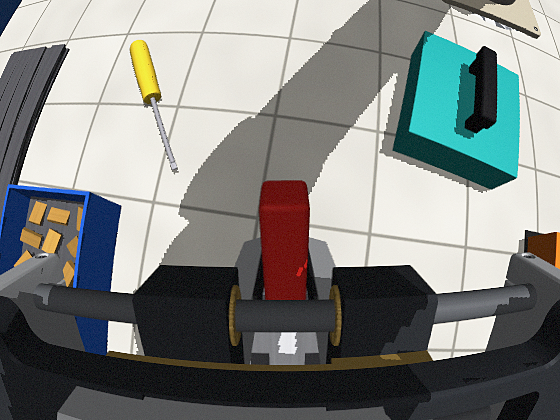

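```bash
python3 -m jog '[[0,0,0.5,0.15,0,0,0],[0,0,0.5,0.15,0,0,0],[0,0,0.5,0.15,0,0,0]]' 60
python3 - <<'E'
from g import *
np.set_printoptions(precision=2,suppress=True)
h,Rp=heel_now(); print("heel",Rr.T@(h-P0),"tip",Rr.T@(h+Rp@[100,0,3]-P0))
E
```

```text
time: 12.8
position: [533.2, -293.0, 143.0]
tcp_rot: [[-0.146, 0.909, -0.391], [0.989, 0.134, -0.058], [0.0, -0.396, -0.918]]
force: [0.3, 0.4, -1.0]
gripper_width: 21.7
heel [-66.35  -1.25  -6.53] tip [33.52 -1.42 -0.59]
```

```bash
python3 -m jog '[[0,0,-0.25,-0.02,-0.06,0,0],[0,0,-0.55,-0.08,-0.13,0,0],[0,0,-0.86,-0.22,-0.2,0,0],[0,0,-1.26,-0.63,-0.27,0,0],[0,0,-1.73,-1.22,-0.34,0,0],[0,0,-2.25,-1.99,-0.41,0,0],[0,0,-2.78,-2.89,-0.47,0,0],[0,0,-3.38,-4.27,-0.47,0,0],[0,0,-3.38,-4.27,-0.47,0,0]]' 60
python3 - <<'E'
from g import *
np.set_printoptions(precision=2,suppress=True)
h,Rp=heel_now(); print("heel",h,"\n",Rp)
for n in ["top","scene"]:
    im=ctrl.camera(n); cv2.imwrite(f"pics/{n}11.png",im[:,:,::-1])
t=cv2.imread("pics/top11.png");s=cv2.imread("pics/scene11.png")
cv2.imwrite("pics/c11s.png",np.hstack([cv2.resize(s[200:340,150:270],None,fx=4,fy=4,interpolation=2),cv2.resize(t[140:280,330:420],None,fx=4,fy=4,interpolation=2)]))
E
```

```text
time: 13.92
position: [520.6, -295.4, 197.1]
tcp_rot: [[-0.146, 0.987, 0.064], [0.989, 0.146, 0.008], [-0.001, 0.065, -0.998]]
force: [1.0, 0.4, -3.4]
gripper_width: 21.5
heel [ 563.55 -289.07  176.43] 
 [[ 0.99 -0.15 -0.06]
 [ 0.15  0.99 -0.01]
 [ 0.06 -0.    1.  ]]
```

View pics/c11s.png

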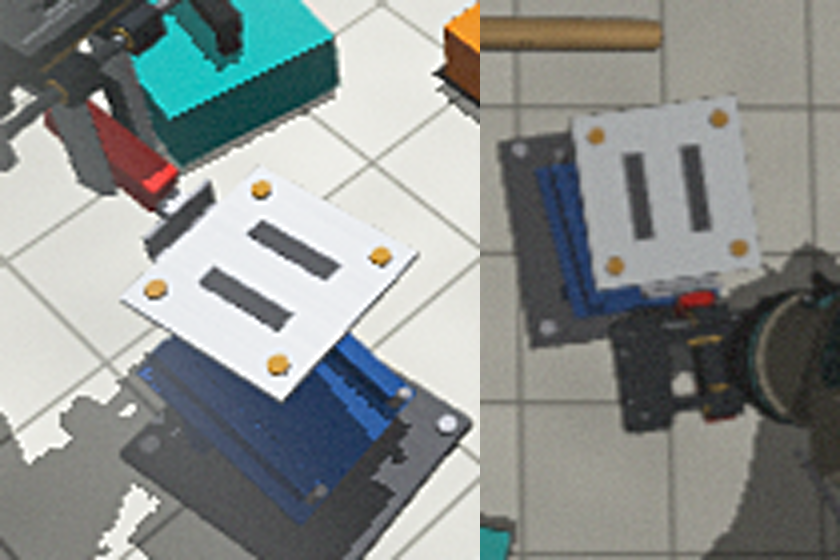

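The plate is lifted on the blade, clear of the rest. I measure its pose relative to the paddle from the rivets.

```bash
cat >> g.py <<'E'
def riv(n,im,x0,y0,x1,y1):
    hs=cv2.cvtColor(im,cv2.COLOR_BGR2HSV);m=((hs[...,0]>8)&(hs[...,0]<24)&(hs[...,1]>90)).astype(np.uint8)
    q=np.zeros_like(m);q[y0:y1,x0:x1]=m[y0:y1,x0:x1]
    k,l,st,c=cv2.connectedComponentsWithStats(q); o=[(st[i,4],c[i]) for i in range(1,k) if st[i,4]>2]
    o.sort(key=lambda t:-t[0]); return np.array([b for a,b in o[:4]]),[int(a) for a,b in o]
def plate(tim,tb,sim,sb):
    T,at=riv("top",tim,*tb);S,as_=riv("scene",sim,*sb); ct,cs=cal("top"),cal("scene"); print(at,as_)
    z=120; best=None
    import itertools
    for p in itertools.permutations(range(4)):
        P=[];e=0
        for a,j in zip(T,p):
            q=tri([("top",a,ct),("scene",S[j],cs)]);P.append(q);e+=np.sum((proj("top",q,ct)-a)**2)+np.sum((proj("scene",q,cs)-S[j])**2)
        if best is None or e<best[0]: best=(e,np.array(P))
    e,P=best; c=P.mean(0); o=np.argsort(P[:,0]); far=P[o[2:]];near=P[o[:2]]
    xd=far.mean(0)-near.mean(0); l=P[np.argsort(P[:,1])]; yd=l[2:].mean(0)-l[:2].mean(0)
    n=np.cross(xd,yd); n/=np.linalg.norm(n)
    print("err",e,"len",np.linalg.norm(xd),np.linalg.norm(yd),"yaw",np.degrees(np.arctan2(xd[1],xd[0])),"n",n,"origin",c-6.3*n)
    return c-6.3*n,n
E
python3 - <<'E'
from g import *
np.set_printoptions(precision=2,suppress=True)
o,n=plate(cv2.imread("pics/top11.png"),(345,150,398,213),cv2.imread("pics/scene11.png"),(175,235,260,302))
h,Rp=heel_now(); print("plate origin in paddle frame (nominal)",Rp.T@(o-h),"n",Rp.T@n)
E
```

```text
[60, 12, 12, 12, 11] [20, 17, 17, 14]
err 421.09250176417703 len 100.01377121855947 100.01377121855947 yaw 41.69008350870188 n [nan nan nan] origin [nan nan nan]
plate origin in paddle frame (nominal) [nan nan nan] n [nan nan nan]g.py:27: RuntimeWarning: invalid value encountered in divide
  n=np.cross(xd,yd); n/=np.linalg.norm(n)
```

```bash
python3 - <<'E'
from g import *
np.set_printoptions(precision=2,suppress=True)
o,n=plate(cv2.imread("pics/top11.png"),(345,160,398,213),cv2.imread("pics/scene11.png"),(175,235,260,302))
h,Rp=heel_now(); print("plate origin in paddle frame (nominal)",Rp.T@(o-h),"n",Rp.T@n)
E
```

```text
[12, 12, 12, 11] [20, 17, 17, 14]
err 0.2600243044238981 len 90.23366394808446 86.38759076370832 yaw 8.544666415607592 n [-0.06 -0.    1.  ] origin [ 630.52 -278.59  183.67]
plate origin in paddle frame (nominal) [68.76 -0.55  4.63] n [0.01 0.01 1.  ]
```

```bash
python3 - <<'E'
from g import *
np.set_printoptions(precision=2,suppress=True)
s=cv2.imread("pics/scene5.png"); hs=cv2.cvtColor(s,cv2.COLOR_BGR2HSV)
y=((hs[...,0]>22)&(hs[...,0]<36)&(hs[...,1]>150)&(hs[...,2]>150)).astype(np.uint8); y[:160]=0;y[215:]=0;y[:,:310]=0;y[:,390:]=0
k,l,st,c=cv2.connectedComponentsWithStats(y)
for i in range(1,k):
    if st[i,4]>20: print(st[i],c[i],onz("scene",c[i],36))
S=np.array([584,289.7,36.]); Rs=frame(-1.8,0)
for z in (160,):
    hT=S-Rs@[68.8,-0.5,0]; hT[2]=z; print(tcp_for_heel(hT,Rs)); plan(tcp_for_heel(hT,frame(-1.8,-3.7)),tool(frame(-1.8,-3.7)))
E
```

```text
[340 171  30  18  80] [354.36 179.7 ] [[589.55 329.37  36.  ]]
[325 182  29  19  88] [339.11 191.1 ] [[586.8  249.53  36.  ]]
[473.27 293.68 183.4 ]
t 14.03 pos [ 519.9 -294.5  195.5] z [ 0.06  0.01 -1.  ] w 21.7 F [-0.1  0.5 -3.4]
shift cm [58.89  3.81  1.74] turn [-0.   -0.01  0.18]
```

```bash
python3 -m jog '[[0,0.7,0,0,0,0,0],[0,2.2,0.1,0,0,0,0],[0,4.5,0.3,0,0,0,0.01],[0,7.2,0.5,0,0,0,0.02],[0,10,0.6,0,0,0,0.03],[0,12.8,0.8,0,0,0,0.04],[0,15.6,1,0,0,0,0.05],[0,18.4,1.2,0,0,0,0.06],[0,21.2,1.4,0,0,0,0.07],[0,24,1.6,0,0,0,0.08]]' 60
python3 -m jog '[[0,2.8,0.2,0,0,0,0.01],[0,5.6,0.4,0,0,0,0.02],[0,8.4,0.6,0,0,0,0.03],[0,11.2,0.8,0,0,0,0.04],[0,14,1,0,0,0,0.05],[0,16.8,1.2,0,0,0,0.06],[0,19.6,1.4,0,0,0,0.07],[0,22.4,1.5,0,0,0,0.08],[0,24.8,1.6,0,0,0,0.09],[0,27,1.7,0,0,0,0.1]]' 60
python3 - <<'E'
from g import *
np.set_printoptions(precision=2,suppress=True)
S=np.array([585.5,289.6,36.]); Rs=frame(-1.8,0)
hT=S-Rs@[68.8,-0.5,0]; hT[2]=120; plan(tcp_for_heel(hT,Rs),tool(Rs))
im=ctrl.camera("scene"); cv2.imwrite("pics/scene12.png",im[:,:,::-1])
E
```

```text
time: 15.28
position: [499.3, -52.8, 196.5]
tcp_rot: [[-0.068, 0.996, 0.062], [0.998, 0.067, 0.01], [0.006, 0.062, -0.998]]
force: [-0.6, 0.3, -3.6]
gripper_width: 21.8
time: 16.52
position: [497.4, 217.5, 198.9]
tcp_rot: [[0.032, 0.998, 0.061], [0.999, -0.032, 0.01], [0.012, 0.061, -0.998]]
force: [0.8, 0.2, -4.0]
gripper_width: 21.6
t 16.52 pos [497.4 217.5 198.9] z [ 0.06  0.01 -1.  ] w 21.6 F [ 0.8  0.2 -4. ]
shift cm [ 7.46 -2.84  5.48] turn [ 0.06 -0.01 -0.  ]
```

View pics/scene12.png

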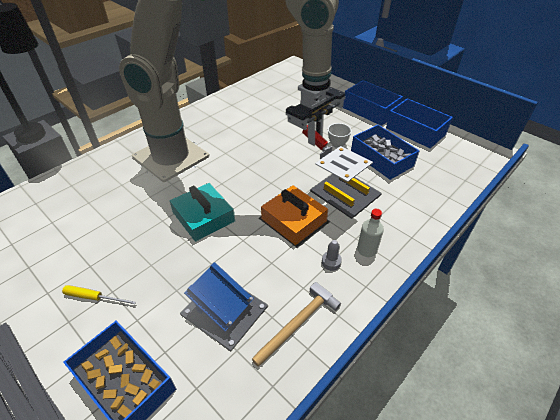

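```bash
python3 -m jog '[[0,1.5,-0.5,0.5,0,0,0],[0,3.5,-1.2,1.5,0.01,-0.004,0],[0,5.5,-2,2.7,0.02,-0.008,0],[0,7,-2.6,4,0.03,-0.012,0],[0,7.5,-2.85,5,0.04,-0.012,0],[0,7.5,-2.85,5.4,0.05,-0.012,0],[0,7.5,-2.85,5.4,0.05,-0.012,0],[0,7.5,-2.85,5.4,0.05,-0.012,0]]' 60
python3 - <<'E'
from g import *
np.set_printoptions(precision=2,suppress=True)
S=np.array([585.5,289.6,36.]); Rs=frame(-1.8,0)
hT=S-Rs@[68.8,-0.5,0]; hT[2]=120; plan(tcp_for_heel(hT,Rs),tool(Rs))
for n in ["top","scene"]:
    im=ctrl.camera(n); cv2.imwrite(f"pics/{n}13.png",im[:,:,::-1])
t=cv2.imread("pics/top13.png");s=cv2.imread("pics/scene13.png")
cv2.imwrite("pics/c13.png",np.hstack([cv2.resize(s[120:240,290:390],None,fx=4,fy=4,interpolation=2),cv2.resize(t[150:270,120:220],None,fx=4,fy=4,interpolation=2)]))
E
```

```text
time: 17.58
position: [477.0, 291.0, 144.7]
tcp_rot: [[0.035, 0.999, 0.013], [0.999, -0.035, -0.001], [-0.0, 0.013, -1.0]]
force: [-0.5, -0.5, -3.6]
gripper_width: 22.0
t 17.57 pos [477.  291.  144.7] z [ 0.01 -0.   -1.  ] w 22.0 F [-0.5 -0.5 -3.6]
shift cm [ 0.25 -0.24  0.13] turn [ 0.01  0.   -0.  ]
```

View pics/c13.png

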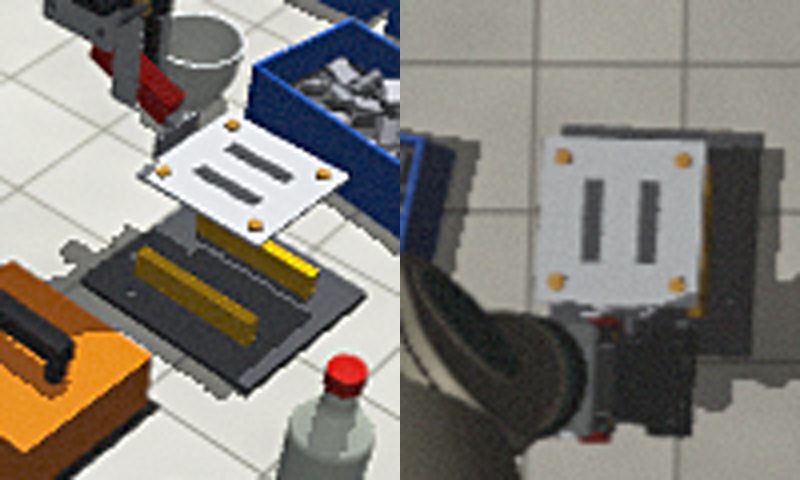

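```bash
python3 - <<'E'
from g import *
np.set_printoptions(precision=2,suppress=True)
o,n=plate(cv2.imread("pics/top13.png"),(152,182,200,230),cv2.imread("pics/scene13.png"),(325,145,380,182))
h,Rp=heel_now(); print("in paddle",Rp.T@(o-h),"n",Rp.T@n)
T,_=riv("top",cv2.imread("pics/top13.png"),152,182,200,230); print("top-only @", onz("top",T.mean(0),o[2]+6.3),o)
E
```

```text
[82, 12, 12, 11, 10] [49, 9, 9, 8, 7]
err 27.650148862194353 len 95.20871123077757 140.005870282171 yaw -2.676708024067919 n [-0.47  0.49  0.74] origin [595.52 285.61 100.28]
in paddle [ 76.26  -1.63 -22.6 ] n [-0.47  0.47  0.74]
top-only @ [[595.97 288.93 106.58]] [595.52 285.61 100.28]
```

```bash
sed -i 's/if st\[i,4\]>2\]/if 2<st[i,4]<30]/' g.py; python3 - <<'E'
from g import *
np.set_printoptions(precision=2,suppress=True)
o,n=plate(cv2.imread("pics/top13.png"),(152,182,200,230),cv2.imread("pics/scene13.png"),(325,145,380,182))
h,Rp=heel_now(); print("in paddle",Rp.T@(o-h),"n",Rp.T@n)
E
```

```text
[12, 12, 11, 10] [9, 9, 8, 7]
err 0.2247272632231145 len 89.73425564438816 85.7653825687031 yaw -1.3967289230171742 n [ 0. -0.  1.] origin [587.28 287.97 125.19]
in paddle [68.26  0.44  2.41] n [ 0.02 -0.    1.  ]
```

```bash
python3 -m jog '[[0,0.05,-0.05,0.8,0,0,0],[0,0.1,-0.1,2.3,0,0,0],[0,0.15,-0.2,4,0,0,0],[0,0.15,-0.25,5.6,0,0,0],[0,0.15,-0.25,7,0,0,0],[0,0.15,-0.25,7.8,0,0,0],[0,0.15,-0.25,8.0,0,0,0],[0,0.15,-0.25,8.0,0,0,0]]' 60
python3 - <<'E'
from g import *
np.set_printoptions(precision=2,suppress=True)
for n in ["top","scene"]:
    im=ctrl.camera(n); cv2.imwrite(f"pics/{n}14.png",im[:,:,::-1])
t=cv2.imread("pics/top14.png");s=cv2.imread("pics/scene14.png")
cv2.imwrite("pics/c14.png",np.hstack([cv2.resize(s[140:240,290:390],None,fx=4,fy=4,interpolation=2),cv2.resize(t[160:260,120:220],None,fx=4,fy=4,interpolation=2)]))
h,Rp=heel_now();print(h)
o,n=plate(t,(152,182,205,235),s,(320,155,380,200))
E
```

```text
time: 18.68
position: [475.2, 293.4, 64.5]
tcp_rot: [[0.033, 0.999, 0.013], [0.999, -0.033, -0.001], [-0.0, 0.013, -1.0]]
force: [0.4, 0.5, -4.0]
gripper_width: 21.7
[517.59 292.05  41.94]
[11, 9, 9, 9] [8, 7, 7, 6, 3]
err 0.18677835763758305 len 89.6956695570281 86.40293036543031 yaw -1.5617272391094665 n [-0.01  0.01  1.  ] origin [585.41 290.21  44.32]
```

View pics/c14.png

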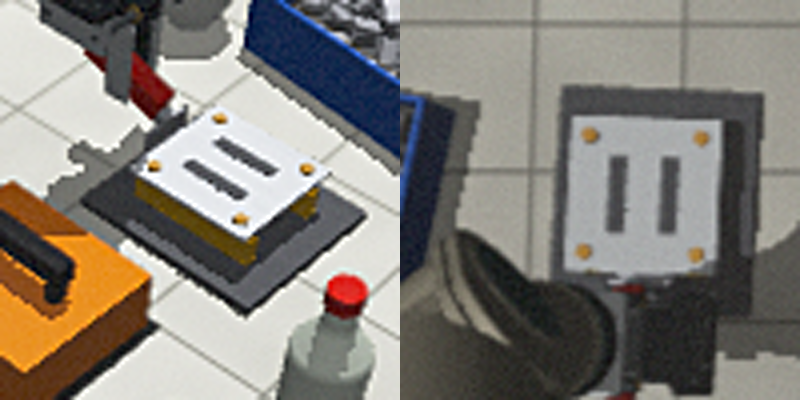

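```bash
python3 -m jog '[[0,0,0,0.2,0,0,0],[0,0,0,0.4,0,0,0],[0,0,0,0.5,0,0,0],[0,0,0,0.6,0,0,0],[0,0,0,0.7,0,0,0],[0,0,0,0.8,0,0,0],[0,0,0,0.9,0,0,0],[0,0,0,1.0,0,0,0],[0,0,0,1.2,0,0,0],[0,0,0,1.4,0,0,0]]' 60
python3 -m jog '[[0,0,0,0.3,0,0,0],[0,0,0,0.5,0,0,0],[0,0,0,0.5,0,0,0]]'
python3 - <<'E'
from g import *
np.set_printoptions(precision=2,suppress=True)
for n in ["top","scene"]:
    im=ctrl.camera(n); cv2.imwrite(f"pics/{n}15.png",im[:,:,::-1])
t=cv2.imread("pics/top15.png");s=cv2.imread("pics/scene15.png")
cv2.imwrite("pics/c15.png",np.hstack([cv2.resize(s[140:240,290:390],None,fx=4,fy=4,interpolation=2),cv2.resize(t[160:260,120:220],None,fx=4,fy=4,interpolation=2)]))
h,Rp=heel_now();print(h,ctrl.sense()["force"])
o,n=plate(t,(152,182,205,235),s,(320,155,380,200))
E
```

```text
time: 20.02
position: [475.3, 293.3, 50.3]
tcp_rot: [[0.033, 0.999, 0.013], [0.999, -0.033, -0.001], [-0.0, 0.013, -1.0]]
force: [0.2, -0.7, -2.0]
gripper_width: 21.5
time: 20.4
position: [475.0, 293.1, 45.1]
tcp_rot: [[0.034, 0.999, 0.012], [0.999, -0.034, -0.001], [-0.001, 0.012, -1.0]]
force: [0.4, 0.1, -2.1]
gripper_width: 21.5
[517.39 291.79  22.37] [-0.83  0.14 -2.11]
[12, 11, 11, 10] [22, 8, 7, 7, 7]
err 168.12905498898058 len 100.06390309188843 98.5892125937149 yaw 3.310302650154191 n [-0.11  0.46  0.88] origin [590.59 291.24  40.81]
```

View pics/c15.png

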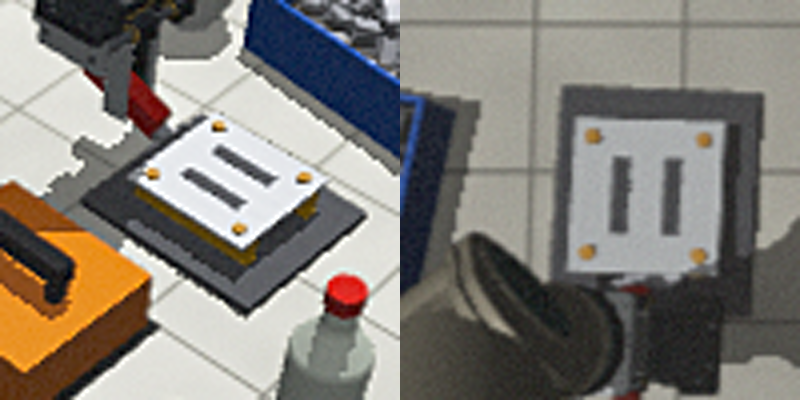

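```bash
python3 - <<'E'
from g import *
np.set_printoptions(precision=2,suppress=True)
T,_=riv("top",cv2.imread("pics/top15.png"),152,182,205,235); P=onz("top",T,42.3); print(P,P.mean(0))
hs=cv2.cvtColor(cv2.imread("pics/scene15.png"),cv2.COLOR_BGR2HSV)
S,a=riv("scene",cv2.imread("pics/scene15.png"),320,160,372,200); print(S,a)
S=S[[i for i,k in enumerate(a[:4]) if k<15]] if a[0]>15 else S
print(onz("scene",S,42.3),onz("scene",S,42.3).mean(0))
E
```

```text
[[628.54 245.71  42.3 ]
 [630.95 331.15  42.3 ]
 [541.36 333.69  42.3 ]
 [538.33 248.02  42.3 ]] [584.79 289.64  42.3 ]
[[366.68 191.23]
 [365.5  184.  ]
 [344.   171.29]
 [327.71 183.  ]] [22, 8, 7, 7, 7]
[[632.24 331.04  42.3 ]
 [542.1  333.58  42.3 ]
 [539.37 248.67  42.3 ]] [571.24 304.43  42.3 ]
```

```bash
python3 -m jog '[[0,0,-0.8,0,0,0,0],[0,0,-2,0,0,0,0],[0,0,-3.8,0,0,0,0],[0,0,-5.8,0,0,0,0],[0,0,-7.8,0,0,0,0],[0,0,-9.8,0,0,0,0],[0,0,-11.3,0,0,0,0],[0,0,-12.2,0,0,0,0],[0,0,-12.2,0,0,0,0]]' 60
python3 - <<'E'
from g import *
np.set_printoptions(precision=2,suppress=True)
h,Rp=heel_now();print(h,h+Rp@[100,0,3])
plan([512.7,-78.5,123],down(-4.4))
for n in ["top","scene"]:
    im=ctrl.camera(n); cv2.imwrite(f"pics/{n}16.png",im[:,:,::-1])
t=cv2.imread("pics/top16.png");s=cv2.imread("pics/scene16.png")
cv2.imwrite("pics/c16.png",np.hstack([cv2.resize(s[120:240,290:390],None,fx=4,fy=4,interpolation=2),cv2.resize(t[160:280,110:220],None,fx=4,fy=4,interpolation=2)]))
T,_=riv("top",t,152,182,205,235); P=onz("top",T,42.3); print(P.mean(0))
E
```

```text
time: 21.62
position: [352.7, 297.5, 43.9]
tcp_rot: [[0.033, 0.999, 0.012], [0.999, -0.033, -0.001], [-0.0, 0.012, -1.0]]
force: [-0.3, 0.7, -2.6]
gripper_width: 21.7
[395.   296.07  20.98] [494.9  292.81  25.19]
t 21.62 pos [352.7 297.5  43.9] z [ 0.01 -0.   -1.  ] w 21.7 F [-0.3  0.7 -2.6]
shift cm [-37.06  17.31  -7.69] turn [0.01 0.   0.04]
[584.63 289.6   42.3 ]
```

View pics/c16.png

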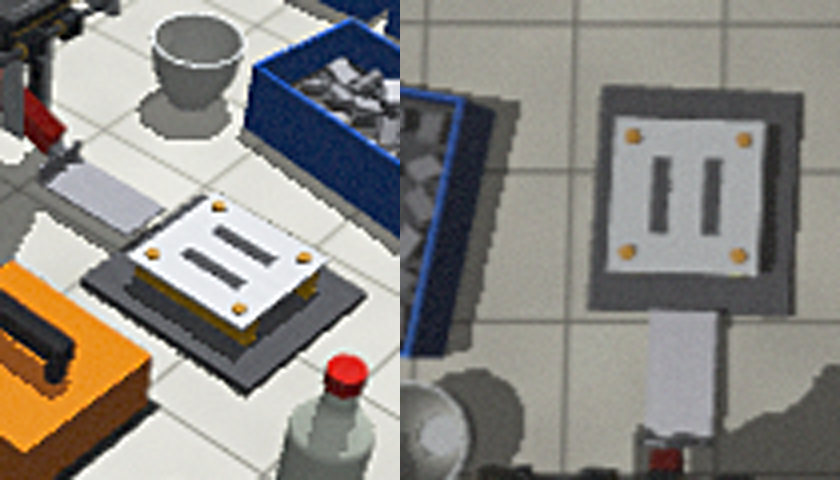

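The paddle is clear of the stand and the plate has not moved. I lift it and return it to its original open spot.

```bash
python3 -m jog '[[0,0,0,-3,0,0,0],[0,0,0,-7,0,0,0],[0,0,0,-11,0,0,0],[0,-3,1.5,-14,0,0,0],[0,-8,4,-14.5,0,0,0],[0,-13,6.5,-14.5,0,0,0.01],[0,-18,9,-14.5,0,0,0.02],[0,-23,11.5,-14.5,0,0,0.03],[0,-28,14,-14.5,0,0,0.04],[0,-33,16,-13,0,0,0.043]]' 60
python3 -m jog '[[0,-4,1.3,2,0.006,0,0],[0,-4,1.3,4,0.012,0,0],[0,-4,1.3,6,0.012,0,0],[0,-4,1.3,6,0.012,0,0]]' 60
python3 - <<'E'
from g import *
np.set_printoptions(precision=2,suppress=True)
plan([512.7,-78.5,23.4],down(-4.4)); print(ctrl.sense()["tcp_rot"])
E
```

```text
time: 22.98
position: [502.7, -40.3, 176.7]
tcp_rot: [[0.078, 0.997, 0.016], [0.997, -0.078, -0.001], [0.0, 0.016, -1.0]]
force: [0.1, -0.1, -1.9]
gripper_width: 21.6
time: 23.48
position: [510.0, -79.4, 114.8]
tcp_rot: [[0.078, 0.997, -0.003], [0.997, -0.078, 0.0], [-0.0, -0.003, -1.0]]
force: [-0.9, -0.7, -1.7]
gripper_width: 21.9
t 23.48 pos [510.  -79.4 114.8] z [-0.  0. -1.] w 21.9 F [-0.9 -0.7 -1.7]
shift cm [0.11 0.29 9.14] turn [-0.  0. -0.]
[[ 0.08  1.   -0.  ]
 [ 1.   -0.08  0.  ]
 [-0.   -0.   -1.  ]]
```

```bash
python3 -m jog '[[0,0.1,0.1,2.5,0,0,0],[0,0.1,0.1,5,0,0,0],[0,0.1,0.1,7.2,0,0,0],[0,0.1,0.1,8.2,0,0,0],[0,0.1,0.1,8.5,0,0,0],[0,0.1,0.1,8.7,0,0,0],[0,0.1,0.1,8.85,0,0,0],[0,0.1,0.1,8.95,0,0,0],[0,0.1,0.1,9,0,0,0],[0,0.1,0.1,9,0,0,0]]' 60
```

```text
time: 24.72
position: [512.2, -77.8, 26.1]
tcp_rot: [[0.076, 0.997, 0.0], [0.997, -0.076, 0.0], [0.0, 0.0, -1.0]]
force: [-1.2, 0.1, -2.0]
gripper_width: 21.5
```

```bash
python3 -m jog '[[0,0,0,0.1,0,0,0],[0,0,0,0.2,0,0,0],[0,0,0,0.25,0,0,0],[0,0,0,0.25,0,0,0]]' 60
```

```text
time: 25.22
position: [512.1, -77.8, 23.5]
tcp_rot: [[0.076, 0.997, -0.0], [0.997, -0.076, 0.0], [0.0, -0.0, -1.0]]
force: [-0.8, -0.4, -1.5]
gripper_width: 21.4
```

```bash
python3 -m jog '[[0.3,0,0,0,0,0,0],[0.5,0,0,0,0,0,0],[0.7,0,0,0,0,0,0],[0.7,0,0,0,0,0,0],[0.7,0,0,0,0,0,0],[0.7,0,0,-2,0,0,0],[0.7,0,0,-7,0,0,0],[0.7,0,0,-13,0,0,0],[0.7,0,-4,-15,0,0,0],[0.7,0,-8,-17,0,0,0]]'
python3 -m jog '[[0.7,0,-3,-3,0,0,0],[0.7,0,-3,-3,0,0,0],[0.7,0,-3,-3,0,0,0]]'
python3 - <<'E'
from g import *
np.set_printoptions(precision=2,suppress=True)
for n in ["top","scene"]:
    im=ctrl.camera(n); cv2.imwrite(f"pics/{n}17.png",im[:,:,::-1])
print(ctrl.sense()["position"],ctrl.sense()["time"])
E
```

```text
time: 26.48
position: [431.7, -71.6, 194.6]
tcp_rot: [[0.076, 0.997, 0.001], [0.997, -0.076, -0.0], [0.0, 0.001, -1.0]]
force: [-0.7, -0.1, 0.0]
gripper_width: 65.7
time: 26.85
position: [403.4, -69.4, 223.4]
tcp_rot: [[0.076, 0.997, 0.001], [0.997, -0.076, 0.0], [0.0, 0.001, -1.0]]
force: [-0.2, -0.8, 0.4]
gripper_width: 66.1
[403.16 -69.34 222.76] 26.95
```

View pics/scene17.png

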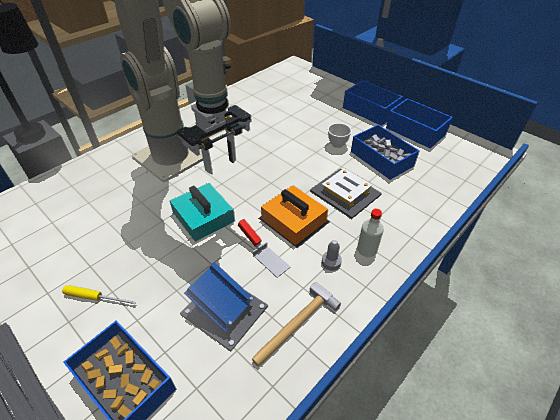

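View pics/top17.png

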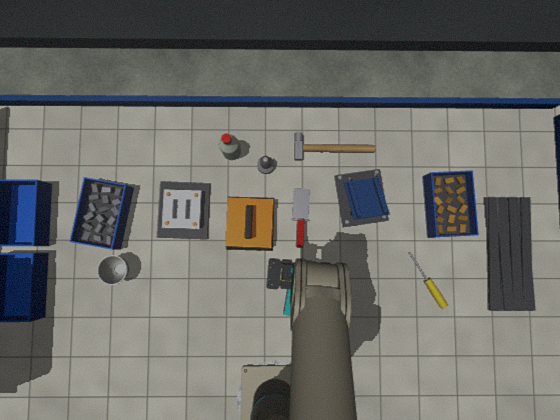

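Everything is in place: plate at top (182,208), cover at (250,223), paddle at (300,215), and the bystanders where they were. I do one last numeric check, then hand in.

```bash
python3 - <<'E'
from g import *
np.set_printoptions(precision=1,suppress=True)
t=cv2.imread("pics/top17.png");H=cv2.cvtColor(t,cv2.COLOR_BGR2HSV)
m=(H[...,0]>5)&(H[...,0]<25)&(H[...,1]>120)&(H[...,2]>80); m[:190]=0;m[255:]=0;m[:,:222]=0;m[:,280:]=0
r,b,c=box(m); print("cover",onz("top",r[0],57),"mat 541 78")
T,a=riv("top",t,158,182,205,235);P=onz("top",T,42.3); print("plate",P.mean(0),"stand bars top 583.8 289.7",a)
o,n=plate(t,(158,182,205,235),cv2.imread("pics/scene17.png"),(325,165,368,204))
print(ctrl.sense()["force"]); print(ctrl.hand_in())
E
```

```text
cover [[541.7  76.8  57. ]] mat 541 78
plate [584.6 289.6  42.3] stand bars top 583.8 289.7 [12, 12, 11, 9]
[12, 12, 11, 9] [14, 8, 8, 7, 7]
err 152.3898619119295 len 99.99149903704338 79.68131390409339 yaw 2.43277022424231 n [-0.1  0.1  1. ] origin [590.2 292.6  40.3]
[ 0.2 -0.3 -1.1]
the job is handed in; nothing more can be done
None
```

The job is handed in at about 27 s of the 69 s allowed, with every stage carried out in order; no verdict was reported.

- **Cover:** it stands on the mat. The top camera puts its centre at (542, 77) mm against about (541, 78) mm for the mat.
- **Plate:** I scooped it off the sloping rest with the paddle, carried it level and lowered it gently onto the yellow bars. The top camera puts it about 1 mm from the bar centre, at a yaw of about −1.6° against −2° for the bars. When the blade dropped clear, the wrist force fell back to the paddle's weight alone, so the plate was on the bars.
- **Paddle:** it lies on the open table where it started. The gripper is open and clear of everything, and the bystanders look unmoved in the final pictures.

**Checks that failed or disagreed:**
- **Final two-camera fit:** my last two-camera rivet measurement of the plate was invalid. A yellow bar patch was mistaken for a rivet in the scene view. I relied on the top camera, the earlier fit just above the bars, which was level and within 2 mm, and the pictures.
- **Camera offset:** the two fixed cameras differed by about 4 mm in x near the table. That is inside the 15 mm tolerance.
- **Paddle flatness:** I judged this only from the pictures, plus a release height equal to the pick height.

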